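Fit the tube rotor on the centrifuge's taper and shut the lid

ROBOT

A 7-joint arm with a two-finger parallel gripper is mounted at the origin on the work surface. World frame = base frame: x ahead of the robot, y to its left, z up, the work surface at z = 0. Lengths are in m, angles in rad, forces in N, time in s.
With the tool pointing down it reaches from about 0.35 to 0.9 m from the base axis. Payload 8.1 kg.
Tool frame: the origin (TCP) lies at the centre of the arm's flange, where the gripper is bolted on; the fingertips stand 178 mm ahead of it and the grasp point (between the pads) lies 159 mm ahead of it; x points along the fingers, z is the direction in which the jaws open and shut, and the axes are right-handed (so a half turn about x gives the same grasp; the last joint's range is limited). The gripper opens to 92 mm and grips with 3 to 60 N. Pads are 19 mm wide; open, the fingers measure 130 mm over their backs; the gripper's body (75 mm by 190 mm) begins 47 mm behind the grasp point.
Start: joints at [-1.311, 0.434, 0.025, 1.573, -0.012, 1.134, -0.075], TCP at [0.222, 0.584, 0.405] pointing down, gripper open.
Joint ranges: [-2.62, 2.62], [-0.44, 2.09], [-1.27, 1.32], [0.08, 2.57], [-1.32, 4.46], [0.12, 2], [-2.74, 2.74]. Speed limits (rad/s): [2.22, 2.22, 3.01, 3.01, 3.14, 3.14, 3.14].

INTERFACE

Orientations are given as a rotation vector (axis times angle).
In Python, from cell import arm, get_image, search_frame, pinpoint gives the robot as it stands.
- The arm moves only by the tool arm_command, never from a script. Its argument "motion" is a list of rows, each a list of 7 numbers: the finger opening in mm, from 0 to 91.8, then the shift along the tool's x, y, z in mm, then the turn, a rotation vector about the tool's x, y, z in degrees. In form: [[fingers, x, y, z, ax, ay, az], ...]. A call has 1 to 5 rows; each row shifts and turns the commanded pose from where the row before left it, along the tool's axes as they then stand; what a row does not reach is not made up. A row lasts 1/8 s, in which the tool goes at most 62.5 mm and 10.7 degrees, less where a joint would pass 70% of its speed; a pose out of reach is approached as far as the arm can. A call with a gripper value outside its range is refused whole. The fingers move at their own pace and stop on an object; "newtons" is the grip in N (left out, the last holds). Time passes only in rows, so rows that do not move let the fingers close. It gives the time, the measured TCP pose, the force and the opening at its end, in the units of the state.
- arm.observe(): the state, without advancing time (a new reading comes with each control period).
- get_image(name): name is "scene" or "top"; returns a dict with "frame" (400x640x3 uint8, red, green, blue), "range_z" (400x640 float32, m along the optical axis (not along the pixel's ray), 0 where there is no reading), "K" (3x3 intrinsics, pixels), "origin" and "rotation" of the camera in the world. Camera axes: x right, y down, z forward; pixel columns grow to the right and rows downward; lengths in m; the calibration is good to about 2 mm. A picture is of the moment at which its call begins.
- arm.sign_off(): hands the job in, once; it reports no verdict.
Trained networks look in the newest picture that a camera, given by its name, has taken for a name from the list of things; names that differ only in an ending like _2 or _b are one class to them, and where a whole thing is asked for, a point or a joint stands for the part that bears it (a point fixed in the world has none). Each returns a list of dicts, best first, with "p" (0 to 1); they miss things now and then, are a little off and sometimes report something else, mostly with a low value. They report only what shows in the picture. A call takes as long as a camera call.
- search_frame(camera, target): "point" ([x, y, z] in m, in world coordinates, good to about 4 mm: the middle of the surface that is visible of it).
- pinpoint(camera, target): "point" ([x, y, z] in m, in world coordinates, good to about 4 mm: a listed point, or the origin of a listed thing).
The state is a dict: "clock": time; "joints": joint angles; "dq": joint speeds; "joint_efforts": joint torques, N m; "position": TCP position; "ee_rot": TCP orientation; "force": force on the tool from outside, world axes, zero at the start; "ft_torque": the same for the moment, N m; "width": opening from 0.0 (shut) to 1.0 (fully open).
Only numpy, scipy, OpenCV 4.12 (cv2) and the standard library are available. Lean on these libraries where they do the work, as an engineer would, in place of code of your own. Each camera call takes 0.05 s, during which the arm holds its last target. There are 200 camera calls.

TASK

Fit the tube rotor (blue, yellow knob, ring of round tube holes) in the open microcentrifuge: lower it over the tapered drive spindle so that it centres itself, then press it down with growing force until it clicks past the spring balls and sits fully home, and press no harder than that, because the spindle's bearing is delicate. Let go of it and swing the clear lid fully shut. Leave the strip rotor (grey knob) and the other things on the bench where they are.

Things in the scene. Friction and masses are not known exactly. Their poses are not given: they have to be found in the camera images.
- rotor: Tube rotor, 104 mm across, 75 mm tall, about 0.2 kg, standing loose on the bench; origin at the centre of its flat underside, z up its axis. Blue dished body with twelve round black tube holes: rim 38 mm high, falling to 19 mm beside the central knob.
- rotor_knob (a point): Where to grip the tube rotor: its plain round yellow knob, 30 mm in diameter, from 20 to 75 mm above the underside, open all round above the rim. This point lies on the axis, 60 mm above the underside.
- rotor_bore (a point): Centre of the mouth of the rotor's bore, in its underside (same point as its origin). Mouth 23 mm wide, then a lip 21 mm wide 1 mm up, above it a groove for the spring balls, and from 12 mm up a taper from 21 mm wide to 9.4 mm (38 mm up), which fits the spindle's with 0.5 mm play when home.
- strip_rotor: The other rotor, for tube strips, not wanted: flat blue disc 100 mm across and 20 mm thick with two white strip holders and a grey knob 30 mm in diameter, 75 mm tall in all; loose on the bench, origin at the centre of its underside.
- centrifuge: White microcentrifuge with a blue stripe, fixed; its front with the display faces its own -x. Origin on the bench right under the drive spindle, z up. Housing 95 mm high, x -150 to +110 mm, y -100 to +100 mm; round bowl 144 mm wide about the origin, floor 45 mm above the bench.
- spindle: Rigid, slippery steel drive spindle in the middle of the bowl. Origin: centre of its flat shoulder (36 mm wide, 58 mm above the bench), on which the rotor's underside rests when home; z up. Above it a cylinder 20 mm wide, 12 mm high, then a taper to 8.4 mm at 38 mm. The bearing is harmed above 30 N between rotor and spindle, downward or sideways.
- spindle_tip (a point): The spindle's rounded tip, on its axis, 40 mm above the shoulder. Eight spring balls stand 2 mm out of the cylinder just above the shoulder: the rotor stops on them 3 to 4 mm short of home. A push growing to 15 to 18 N takes it past them: the resistance drops, it snaps home, and the balls hold it down with about 10 N (part of the 30).
- lid (a joint): Angle of the clear lid in rad: 0 shut, 1.5 to 1.75 (standing open) at the start. Stiff hinge: it stays where it is left and takes about 2 N at its edge to move. A clear box, flat on top, 185 mm from hinge to front edge, 180 mm wide, 50 mm deep, blue tab in front; when shut its top is 148 mm above the bench.
- lid_hinge (a point): Middle of the lid's hinge line, which runs along the centrifuge's y at its back: 100 mm behind the spindle (the centrifuge's +x), 98 mm above the bench.
- lid_edge (a point): Middle of the lid's front edge on its outer (top) face, 185 mm from the hinge line and 50 mm off the lid's rim plane. With the lid open it stands about 0.28 m high and the outer face looks away from the spindle.
- tip_box: Yellow pipette tip box, 85 x 127 x 49 mm, loose on the bench; origin at the centre of its underside.
- well_plate: White well plate, 85 x 127 x 18 mm, loose on the bench; origin at the centre of its underside.
- reagent: Amber bottle with a blue cap, 60 mm wide, 130 mm tall, loose on the bench; origin at the centre of its underside.
- tube_block: Black block of small capped tubes, 75 x 160 x 44 mm, loose on the bench; origin at the centre of its underside.
- timer: White bench timer, 60 x 70 x 20 mm, loose on the bench; origin at the centre of its underside.
- pipette: White hand pipette with a blue button, 230 mm long, lying loose on the bench; origin under the middle of it.

How it is judged:
On the way:
1. the tube rotor sits fully home on the spindle, released, before the lid is shut (z of rotor in the frame of spindle below 0.002 m and horizontal distance between rotor and spindle below 0.002 m and angle between rotor's own z axis and vertical below 0.04 rad and contact force between rotor and the fingers below 0.1 N and value of joint lid above 0.3 rad), for 0.2 s.
At the end, for the whole second after the job is handed in: The tube rotor rests on the spindle's shoulder (underside within 2 mm of it, axis within 2 mm, upright within 0.04 rad), at rest, and the lid is shut (below 0.05 rad) (z of rotor in the frame of spindle below 0.002 m and horizontal distance between rotor and spindle below 0.002 m and angle between rotor's own z axis and vertical below 0.04 rad and linear speed of rotor below 0.02 m/s and value of joint lid below 0.05 rad); the robot touches nothing.
It fails at once if more than 30 N between the rotor and the spindle (contact force between rotor and spindle above 30 N).
It fails at once if the strip rotor or another loose thing on the bench moved more than 20 mm (distance of any of strip_rotor, tip_box, well_plate, reagent, tube_block, timer, pipette from where it was at the start of the episode above 0.02 m).
It also fails if it takes over 64 s, if anything falls off the work surface, if the arm or the gripper's body presses on something with over 40 N, if the wrist force passes 120 N, or if a joint passes its speed limit or range.

## Working session

There is one attempt and no reset: what is moved stays moved. The work goes in short steps, Python scripts to look and compute and a tool call to move; the robot and the scene stay as the last step left them, time stands still between calls to the robot, and variables do not carry over. Pictures are saved under pics/ and viewed, about 8 in all and at most 12, crops included, and the job is handed in when it is done.

Besides the shell and the picture viewer there is one more tool, called by a JSON object that holds its "method" and its "body", one argument or row to a line. arm_command: Moves the arm, as the interface text tells. Its arguments: {"type":"object","properties":{"motion":{"type":"array"},"newtons":{"type":"number"}},"required":["motion"]}

```bash
ls; mkdir -p pics; python3 - <<'E'
from cell import arm,get_image,pinpoint,search_frame
import cv2,numpy as np
s=arm.observe();print({k:np.round(v,4) for k,v in s.items()})
for c in("scene","top"):
    im=get_image(c);cv2.imwrite(f"pics/{c}0.png",im["frame"][:,:,::-1])
    print(c,im["origin"],np.round(im["rotation"],3).tolist(),im["K"].tolist())
    for t in("rotor","rotor_knob","strip_rotor","centrifuge","spindle","spindle_tip","lid_hinge","lid_edge"):
        print(t,[(np.round(d["point"],4).tolist(),round(d["p"],2)) for d in pinpoint(c,t)[:3]])
E
```

```text
pics
{'clock': np.float64(0.0), 'joints': array([-1.3106,  0.4352,  0.0249,  1.5741, -0.0116,  1.134 , -0.0751]), 'dq': array([ 0.0024,  0.0021, -0.    ,  0.0003,  0.001 , -0.0013,  0.0005]), 'joint_efforts': array([ 1.00000e-04, -6.67839e+01,  9.85500e-01, -3.14463e+01,
       -6.04000e-02,  4.28000e-02,  2.00000e-04]), 'position': array([0.2218, 0.5841, 0.404 ]), 'ee_rot': array([-0.9388,  1.3605,  0.9372]), 'force': array([ 1.5363, -0.0244, -0.1141]), 'ft_torque': array([-0.0086,  0.0469, -0.026 ]), 'width': np.float64(1.0015)}
scene [ 0.84454718 -0.5276065   0.75372401] [-2.263, -0.562, 0.246] [[393.65715647249084, 0.0, 317.0533901909297], [0.0, 393.65715647249084, 197.09459912413024], [0.0, 0.0, 1.0]]
rotor [([0.4443, 0.1878, 0.0021], 0.93)]
rotor_knob [([0.4476, 0.1854, 0.0583], 0.81)]
strip_rotor [([0.6137, 0.2468, -0.0012], 0.59)]
centrifuge [([0.4458, 0.1848, 0.0578], 0.6)]
spindle []
spindle_tip []
lid_hinge []
lid_edge [([0.5211, -0.2464, 0.2769], 0.93)]
top [0.24683511 0.08016244 1.65526668] [-2.127, 2.146, -0.175] [[513.4883749867938, 0.0, 320.8328524843422], [0.0, 513.4883749867938, 202.37045715559918], [0.0, 0.0, 1.0]]
rotor [([0.4445, 0.1889, -0.0009], 0.72), ([0.4443, 0.187, -0.0026], 0.42), ([0.493, -0.0931, 0.0609], 0.34)]
rotor_knob [([0.4489, 0.188, 0.0589], 0.62)]
strip_rotor [([0.6097, 0.244, 0.0009], 0.9)]
centrifuge [([0.4897, -0.0882, -0.0004], 0.72)]
spindle [([0.3661, 0.4012, -0.0012], 0.72), ([0.4971, -0.091, 0.0583], 0.54)]
spindle_tip [([0.4925, -0.0943, 0.1046], 0.58)]
lid_hinge [([0.51, -0.192, 0.102], 0.77), ([0.4934, -0.0921, 0.1034], 0.71)]
lid_edge [([0.5232, -0.2487, 0.2779], 0.66)]
```

```bash
python3 - <<'E'
import cv2
a=cv2.imread("pics/scene0.png");cv2.imwrite("pics/s1.png",cv2.resize(a,(800,500)))
a=cv2.imread("pics/top0.png");cv2.imwrite("pics/t1.png",cv2.resize(a,(800,500)))
E
```

```text
(no output)
```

View pics/s1.png

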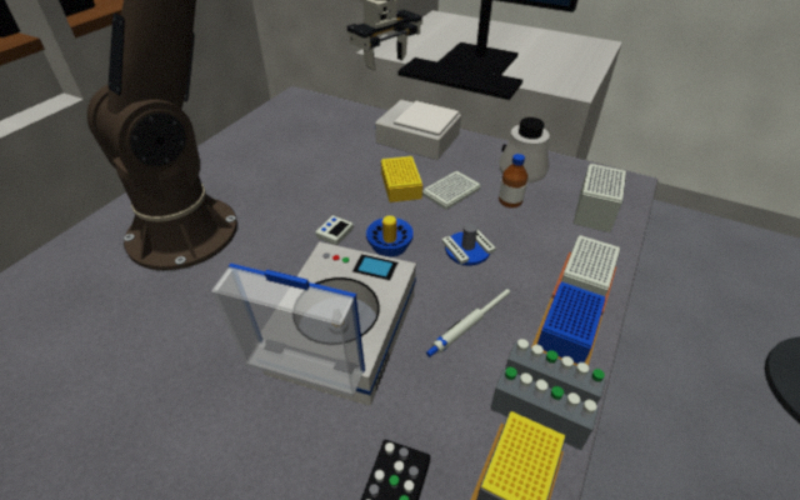

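View pics/t1.png

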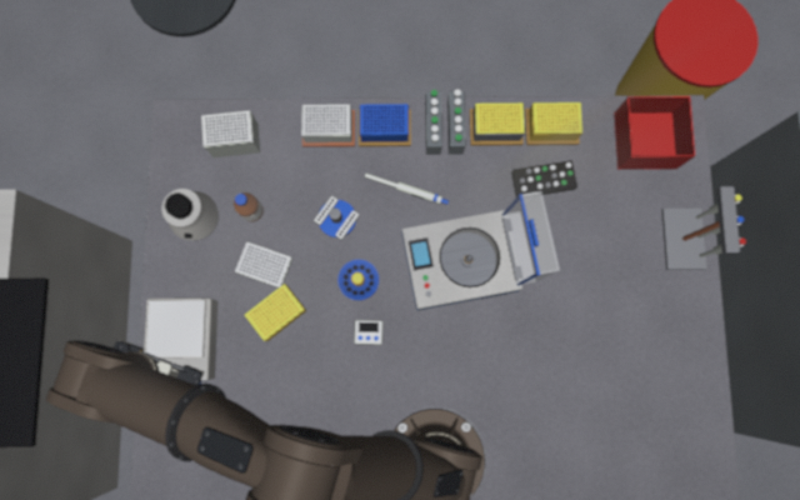

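The scene picture shows the rotor at (390,235) and the open centrifuge at (335,310). The lid stands on the -y side. The top picture shows the rotor knob at (358,279), the spindle at (468,258), and the lid edge at about (535,235). Next I'll refine these positions from depth.

```bash
cat > h.py <<'E'
from cell import arm,get_image,pinpoint,search_frame
import numpy as np
from scipy.spatial.transform import Rotation as R
from scipy.optimize import least_squares
def cloud(c):
    im=get_image(c);z=im["range_z"];K=im["K"];v,u=np.indices(z.shape)
    p=np.stack([(u-K[0,2])/K[0,0]*z,(v-K[1,2])/K[1,1]*z,z],-1)
    Rm=np.array(im["rotation"]);Rm=Rm if Rm.shape==(3,3) else R.from_rotvec(Rm).as_matrix()
    P=p@Rm.T+im["origin"];P[z==0]=np.nan
    return im,P
def pose():
    s=arm.observe();return s,np.array(s["position"]),R.from_rotvec(s["ee_rot"])
E
python3 - <<'E'
from h import *
for c in("scene","top"):
    im,P=cloud(c);f=im["frame"].astype(int);r,g,b=f[...,0],f[...,1],f[...,2]
    near=lambda x,y,d:np.hypot(P[...,0]-x,P[...,1]-y)<d
    yel=(r>110)&(g>90)&(b<90)
    m=near(.447,.187,.03)&(P[...,2]>.066)
    print(c,"knob top",m.sum(),np.nanmean(P[m],0).round(4),np.nanmedian(P[m],0).round(4))
    m=near(.447,.187,.03)&yel&(P[...,2]>.03)
    print(" knob yellow",m.sum(),np.nanmean(P[m],0).round(4),np.nanmax(P[m][:,2]).round(4))
    q=P[m][:,:2]
    s=least_squares(lambda c:np.hypot(*(q-c).T)-.015,[.447,.187],loss="soft_l1",f_scale=.002).x;print(" circ",s)
    m=near(.445,.187,.07)&(b>r+40)&(P[...,2]>.03)
    print(" rim bbox mid",((np.nanpercentile(P[m],1,axis=0)+np.nanpercentile(P[m],99,axis=0))/2).round(4))
    m=near(.493,-.092,.025)&(P[...,2]>.064)
    print(" spindle",m.sum(),P[m].round(4).tolist()[:40])
    m=near(.6,-.1,.6)&(P[...,2]<.02)&(P[...,2]>-.02);print(" bench z",np.nanmedian(P[m][:,2]))
    # housing top
    m=near(.48,-.05,.22)&(abs(P[...,2]-.095)<.006)&(P[...,1]<.1)
    q=P[m][:,:2].astype(np.float32);import cv2;print(" house",m.sum(),cv2.minAreaRect(q),np.median(P[m][:,2]))
s,p,o=pose();print(o.as_matrix().round(3).tolist())
E
```

```text
scene knob top 84 [0.4507 0.183  0.0724] [0.451  0.1825 0.0734]
 knob yellow 68 [0.4491 0.1838 0.0734] 0.0776
 circ [0.44459751 0.18873053]
 rim bbox mid [0.4485 0.1865 0.0469]
 spindle 0 []
 bench z -0.0003665693131434944
 house 3551 ((0.4947604537010193, -0.0906255841255188), (0.2011093646287918, 0.3020816445350647), 10.322303771972656) 0.09484075384265811
top knob top 80 [0.4453 0.1881 0.0753] [0.4456 0.1889 0.0754]
 knob yellow 12 [0.4351 0.1809 0.0685] 0.0786
 circ [0.44633866 0.18827564]
 rim bbox mid [0.4458 0.1883 0.0385]
 spindle 53 [[0.508, -0.0923, 0.0653], [0.5038, -0.0821, 0.0721], [0.5044, -0.0888, 0.0682], [0.5015, -0.0795, 0.0669], [0.4996, -0.0845, 0.0785], [0.4984, -0.0869, 0.0857], [0.4967, -0.0888, 0.0965], [0.5012, -0.095, 0.0682], [0.4972, -0.0818, 0.0737], [0.4945, -0.0831, 0.091], [0.4936, -0.0856, 0.0963], [0.4929, -0.0882, 0.1008], [0.4938, -0.092, 0.0948], [0.4986, -0.0984, 0.0645], [0.4986, -0.1016, 0.0642], [0.4952, -0.0794, 0.0664], [0.4922, -0.0805, 0.0856], [0.4915, -0.0831, 0.0903], [0.4903, -0.0854, 0.0978], [0.4904, -0.0886, 0.0969], [0.49, -0.0914, 0.0993], [0.4919, -0.0958, 0.0871], [0.4953, -0.1015, 0.0646], [0.4918, -0.0791, 0.0682], [0.4904, -0.0813, 0.0769], [0.489, -0.0835, 0.0858], [0.4876, -0.0857, 0.0947], [0.4871, -0.0884, 0.0981], [0.4876, -0.0919, 0.0943], [0.4899, -0.0966, 0.0793], [0.4875, -0.0814, 0.0756], [0.4871, -0.0843, 0.0779], [0.487, -0.0873, 0.0787], [0.4863, -0.0899, 0.0829], [0.4867, -0.0933, 0.0802], [0.4875, -0.0971, 0.0743], [0.486, -0.0793, 0.0649], [0.4857, -0.0822, 0.0666], [0.4841, -0.0843, 0.077], [0.4847, -0.0878, 0.0728]]
 bench z 0.0020400525676644854
 house 3403 ((0.49247610569000244, -0.08808408677577972), (0.2013205885887146, 0.2987256646156311), 10.163873672485352) 0.09655530694666292
[[0.0, -0.935, 0.355], [0.0, 0.355, 0.935], [-1.0, -0.0, 0.0]]
```

```bash
python3 - <<'E'
from h import *
im,P=cloud("top")
for c0,lo,hi,rad in(((.492,-.09),.088,.103,.072),):
    c=np.array(c0)
    for it in range(5):
        d=P[...,:2]-c;r=np.hypot(d[...,0],d[...,1]);a=np.degrees(np.arctan2(d[...,1],d[...,0]))//10
        m=(abs(P[...,2]-.0965)<.005)&(r>.05)&(r<.09)
        pts=np.array([P[m&(a==k)][np.argmin(r[m&(a==k)]),:2] for k in range(-18,18) if (m&(a==k)).sum()>2])
        s=least_squares(lambda c:np.hypot(*(pts-c[:2]).T)-c[2],[*c,.073],loss="soft_l1",f_scale=.002);c=s.x[:2]
    print("bowl",s.x,len(pts))
def cone(x):
    d=np.hypot(Q[:,0]-x[0],Q[:,1]-x[1]);h=Q[:,2]-.058
    rr=np.where(h<12*1e-3,.010,.010-(h-.012)*(.0058/.026));return d-rr
m=(np.hypot(P[...,0]-.491,P[...,1]+.089)<.016)&(P[...,2]>.066);Q=P[m]
s=least_squares(cone,[.491,-.089],loss="soft_l1",f_scale=.002);print("cone",s.x,m.sum())
for c in("top","scene"):
    if c=="scene": im,P=cloud(c)
    for t in("spindle_tip","lid_edge","lid_hinge","rotor_knob"):
        print(c,t,[(np.round(d["point"],4).tolist(),round(d["p"],2)) for d in pinpoint(c,t)[:2]])
E
```

```text
bowl [ 0.49160605 -0.08869611  0.07142895] 36
cone [ 0.49215213 -0.0887774 ] 37
top spindle_tip [([0.4931, -0.0928, 0.1034], 0.54)]
top lid_edge [([0.5229, -0.2493, 0.2781], 0.94), ([0.497, -0.0943, 0.0584], 0.23)]
top lid_hinge [([0.5072, -0.1885, 0.0964], 0.62), ([0.6948, 0.0801, 0.0007], 0.26)]
top rotor_knob [([0.445, 0.1912, 0.0594], 0.66)]
scene spindle_tip []
scene lid_edge []
scene lid_hinge [([0.443, 0.1889, 0.0018], 0.67)]
scene rotor_knob [([0.4444, 0.1875, 0.0605], 0.66)]
```

{"method": "arm_command", "body": {
  "motion": [
    [91.8,0,-35,-29,0,0,0],
    [91.8,0,-35,-29,0,0,0],
    [91.8,0,-35,-29,0,0,0],
    [91.8,0,-35,-29,0,0,0],
    [91.8,0,-35,-29,0,0,0]
  ]
}}

```text
clock: 2.12
position: [0.3346, 0.3853, 0.405]
ee_rot: [-0.938, 1.359, 0.938]
force: [0.4, -0.3, -0.1]
width: 1.003
```

{"method": "arm_command", "body": {
  "motion": [
    [91.8,0,-35,-29,0,0,0],
    [91.8,0,-35,-29,0,0,0],
    [91.8,0,-35,-29,0,0,0],
    [91.8,0,-35,-29,0,0,0],
    [91.8,0,-35,-29,0,0,0]
  ]
}}

```text
clock: 2.75
position: [0.4467, 0.1876, 0.405]
ee_rot: [-0.938, 1.358, 0.938]
force: [0.7, 0.5, -0.2]
width: 1.001
```

{"method": "arm_command", "body": {
  "motion": [
    [91.8,0,0,0,10,0,0],
    [91.8,0,0,0,10,0,0],
    [91.8,0,0,0,10,0,0],
    [91.8,0,0,0,10,0,0],
    [91.8,0,0,0,10,0,0]
  ]
}}

```text
clock: 3.38
position: [0.4461, 0.189, 0.4048]
ee_rot: [-0.258, 1.555, 0.259]
force: [0.4, 0.7, -0.5]
width: 0.997
```

{"method": "arm_command", "body": {
  "motion": [
    [91.8,0,0,0,9,0,0],
    [91.8,0,0,0,0,0,0]
  ]
}}

```text
clock: 3.62
position: [0.4461, 0.189, 0.4048]
ee_rot: [-0.141, 1.566, 0.141]
force: [-0.9, -0.3, -0.1]
width: 1.003
```

{"method": "arm_command", "body": {
  "motion": [
    [70,45,0,0,0,0,0],
    [60,45,0,0,0,0,0],
    [60,45,0,0,0,0,0],
    [60,33,0,0,0,0,0],
    [60,15,0,0,0,0,0]
  ],
  "newtons": 15
}}

```text
clock: 4.25
position: [0.4457, 0.1888, 0.2203]
ee_rot: [-0.143, 1.568, 0.142]
force: [-0.7, 1.0, 0.7]
width: 0.655
```

{"method": "arm_command", "body": {
  "motion": [
    [20,0,0,0,0,0,0],
    [20,0,0,0,0,0,0],
    [20,0,0,0,0,0,0],
    [20,0,0,0,0,0,0],
    [20,0,0,0,0,0,0]
  ]
}}

```text
clock: 4.88
position: [0.4463, 0.1892, 0.2226]
ee_rot: [-0.139, 1.565, 0.141]
force: [-2.4, -0.6, 7.9]
width: 0.321
```

{"method": "arm_command", "body": {
  "motion": [
    [20,-10,0,0,0,0,0],
    [20,-20,0,0,0,0,0],
    [20,-40,0,0,0,0,0],
    [20,-30,0,0,0,0,0],
    [20,0,0,0,0,0,0]
  ]
}}

```text
clock: 5.5
position: [0.4467, 0.1892, 0.3241]
ee_rot: [-0.138, 1.562, 0.142]
force: [0.4, 0.2, -2.9]
width: 0.322
```

{"method": "arm_command", "body": {
  "motion": [
    [20,-20,0,0,0,0,0],
    [20,-20,0,0,0,0,0],
    [20,0,-20,0,0,0,0],
    [20,0,-35,0,0,0,0],
    [20,0,-40,-1,0,0,0]
  ]
}}

```text
clock: 6.12
position: [0.4616, 0.0947, 0.3608]
ee_rot: [-0.141, 1.568, 0.141]
force: [-0.4, 0.2, -2.4]
width: 0.322
```

{"method": "arm_command", "body": {
  "motion": [
    [20,0,-40,-1,0,0,0],
    [20,0,-40,-1,0,0,0],
    [20,0,-40,-1,0,0,0],
    [20,0,-35,0,0,0,0],
    [20,0,-20,0,0,0,0]
  ]
}}

```text
clock: 6.75
position: [0.4896, -0.0794, 0.3608]
ee_rot: [-0.139, 1.568, 0.138]
force: [-0.5, 0.2, -3.4]
width: 0.322
```

{"method": "arm_command", "body": {
  "motion": [
    [20,0,-12,0,0,0,0],
    [20,0,0,0,0,0,0],
    [20,0,0,0,0,0,0]
  ]
}}

```text
clock: 7.12
position: [0.492, -0.0882, 0.3614]
ee_rot: [-0.14, 1.567, 0.141]
force: [0.2, 0.9, -2.8]
width: 0.323
```

```bash
python3 - <<'E'
from h import *
import cv2
s,p,o=pose();print(p,o.as_matrix().round(4).tolist(),s["force"],s["ft_torque"])
for c in("scene","top"):
    im,P=cloud(c);f=im["frame"]
    cv2.imwrite(f"pics/{c}2.png",f[:,:,::-1])
    for t in("rotor","rotor_knob"):print(c,t,[(np.round(d["point"],4).tolist(),round(d["p"],2)) for d in pinpoint(c,t)[:2]])
    fi=f.astype(int);b=(fi[...,2]>fi[...,0]+40)&(np.hypot(P[...,0]-p[0],P[...,1]-p[1])<.075)&(P[...,2]>.12)&(P[...,2]<.2)
    q=P[b];print(len(q),np.percentile(q,[1,99],axis=0).round(4).tolist())
a=cv2.imread("pics/scene2.png")[150:350,150:400];cv2.imwrite("pics/s2.png",cv2.resize(a,(750,600)))
E
```

```text
[ 0.49202094 -0.08824889  0.36137766] [[-0.0007, -0.1784, 0.984], [0.0005, 0.984, 0.1784], [-1.0, 0.0006, -0.0006]] [ 0.19352181  0.91213858 -2.80620842] [-0.06133828 -0.00795342  0.02486291]
scene rotor []
scene rotor_knob [([0.4934, -0.091, 0.2009], 0.56)]
471 [[0.4442, -0.1128, 0.1574], [0.5456, -0.0431, 0.1972]]
top rotor [([0.4912, -0.0865, 0.1411], 0.5)]
top rotor_knob [([0.4935, -0.0913, 0.1964], 0.7)]
123 [[0.4582, -0.0583, 0.167], [0.5258, -0.0389, 0.1843]]
```

View pics/s2.png

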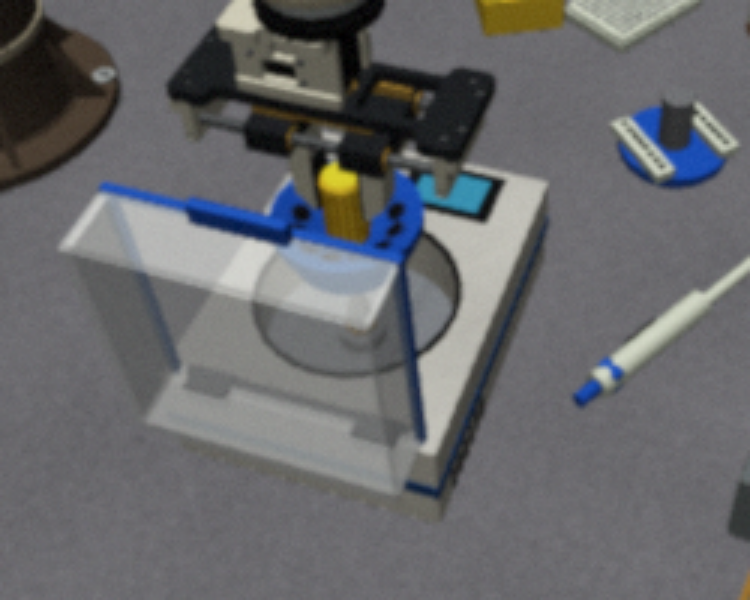

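{"method": "arm_command", "body": {
  "motion": [
    [20,20,-1,0,0,0,0],
    [20,20,0,0,0,0,0],
    [20,12,0,0,0,0,0],
    [20,0,0,0,0,0,0]
  ],
  "newtons": 8
}}

```text
clock: 7.92
position: [0.4921, -0.0902, 0.3092]
ee_rot: [-0.14, 1.568, 0.14]
force: [-0.7, 0.4, -2.4]
width: 0.325
```

{"method": "arm_command", "body": {
  "motion": [
    [20,4,0,0,0,0,0],
    [20,4,0,0,0,0,0],
    [20,3,0,0,0,0,0],
    [20,0,0,0,0,0,0]
  ]
}}

```text
clock: 8.43
position: [0.4923, -0.0902, 0.2986]
ee_rot: [-0.14, 1.567, 0.14]
force: [-0.4, -1.5, -2.0]
width: 0.321
```

{"method": "arm_command", "body": {
  "motion": [
    [20,2,0,0,0,0,0],
    [20,2,0,0,0,0,0],
    [20,0,0,0,0,0,0]
  ],
  "newtons": 6
}}

```text
clock: 8.8
position: [0.4923, -0.0901, 0.2946]
ee_rot: [-0.14, 1.566, 0.14]
force: [0.8, 0.8, -2.7]
width: 0.326
```

{"method": "arm_command", "body": {
  "motion": [
    [20,2,0,0,0,0,0],
    [20,1,0,0,0,0,0],
    [20,0,0,0,0,0,0]
  ]
}}

```text
clock: 9.18
position: [0.4924, -0.0902, 0.2916]
ee_rot: [-0.14, 1.566, 0.14]
force: [0.2, 1.0, -2.4]
width: 0.33
```

{"method": "arm_command", "body": {
  "motion": [
    [20,1,0,0,0,0,0],
    [20,1,0,0,0,0,0],
    [20,0,0,0,0,0,0]
  ]
}}

```text
clock: 9.55
position: [0.4923, -0.0902, 0.2896]
ee_rot: [-0.14, 1.566, 0.14]
force: [1.1, 1.6, -2.4]
width: 0.323
```

{"method": "arm_command", "body": {
  "motion": [
    [20,1,0,0,0,0,0],
    [20,1,0,0,0,0,0],
    [20,0,0,0,0,0,0]
  ]
}}

```text
clock: 9.93
position: [0.4923, -0.0902, 0.2876]
ee_rot: [-0.14, 1.566, 0.14]
force: [-0.2, 1.1, -1.9]
width: 0.324
```

{"method": "arm_command", "body": {
  "motion": [
    [20,1,0,0,0,0,0],
    [20,0,0,0,0,0,0]
  ]
}}

```text
clock: 10.18
position: [0.4923, -0.0902, 0.2867]
ee_rot: [-0.14, 1.566, 0.14]
force: [0.8, 1.4, -2.1]
width: 0.326
```

{"method": "arm_command", "body": {
  "motion": [
    [20,1,0,0,0,0,0],
    [20,0,0,0,0,0,0]
  ]
}}

```text
clock: 10.42
position: [0.4923, -0.0903, 0.2857]
ee_rot: [-0.14, 1.566, 0.14]
force: [0.1, 0.7, -2.3]
width: 0.322
```

```bash
python3 - <<'E'
from h import *
for i in range(4):
    get_image("top");s=arm.observe();print(s["position"].round(4),np.round(s["force"],2),np.round(s["ft_torque"],3))
E
```

```text
[ 0.4923 -0.0903  0.2857] [-0.59  1.46 -3.03] [ 0.248 -0.051  0.06 ]
[ 0.4923 -0.0903  0.2857] [ 0.44  1.3  -2.82] [ 0.315 -0.024 -0.   ]
[ 0.4923 -0.0902  0.2857] [ 0.61  2.24 -2.17] [ 0.295 -0.049 -0.011]
[ 0.4923 -0.0902  0.2857] [ 0.39  0.96 -2.57] [ 0.244 -0.054  0.003]
```

{"method": "arm_command", "body": {
  "motion": [
    [20,0,1,0,0,0,0],
    [20,1,0,0,0,0,0],
    [20,0,0,0,0,0,0]
  ]
}}

```text
clock: 11.0
position: [0.4923, -0.0894, 0.2848]
ee_rot: [-0.14, 1.566, 0.14]
force: [0.9, -0.5, -2.0]
width: 0.325
```

```bash
cat > f.py <<'E'
from h import *
a=[]
for i in range(5):
    get_image("top");s=arm.observe();a.append(np.r_[s["force"],s["ft_torque"]])
print(s["clock"],s["position"].round(4),np.mean(a,0).round(3))
E
python3 f.py
```

```text
11.25 [ 0.4923 -0.0893  0.2848] [ 6.78e-01  2.25e-01 -1.87e+00  2.10e-02 -1.43e-01  1.00e-03]
```

{"method": "arm_command", "body": {
  "motion": [
    [20,0,0,0.5,0,0,0],
    [20,1,0,0,0,0,0],
    [20,0,0,0,0,0,0]
  ]
}}

```text
clock: 11.62
position: [0.4928, -0.0894, 0.2842]
ee_rot: [-0.14, 1.566, 0.14]
force: [-1.1, -0.6, 5.5]
width: 0.324
```

```bash
python3 f.py
```

```text
11.875 [ 0.4928 -0.0894  0.2842] [-1.299e+00 -4.780e-01  5.806e+00 -9.100e-02  3.730e-01  3.000e-03]
```

{"method": "arm_command", "body": {
  "motion": [
    [40,0,0,0,0,0,0],
    [55,0,0,0,0,0,0],
    [55,0,0,0,0,0,0]
  ],
  "newtons": 20
}}

```text
clock: 12.25
position: [0.4926, -0.0892, 0.2836]
ee_rot: [-0.14, 1.566, 0.14]
force: [-0.3, 0.1, -0.5]
width: 0.583
```

```bash
python3 f.py; python3 - <<'E'
from h import *
import cv2
for c in("scene","top"):
    im=get_image(c);cv2.imwrite(f"pics/{c}3.png",im["frame"][:,:,::-1])
    for t in("rotor","rotor_knob"):print(c,t,[(np.round(d["point"],4).tolist(),round(d["p"],2)) for d in pinpoint(c,t)[:2]])
E
```

```text
12.5 [ 0.4926 -0.0892  0.2837] [ 0.172 -0.166 -0.115 -0.068  0.023  0.008]
scene rotor []
scene rotor_knob []
top rotor [([0.4883, -0.0875, 0.0623], 0.62)]
top rotor_knob []
```

{"method": "arm_command", "body": {
  "motion": [
    [55,-10,0,0,0,0,0],
    [55,-20,0,0,0,0,0],
    [55,-20,0,0,0,0,0],
    [0,0,0,0,0,0,0],
    [0,0,0,0,0,0,0]
  ]
}}

```text
clock: 13.42
position: [0.4925, -0.0891, 0.3335]
ee_rot: [-0.14, 1.566, 0.14]
force: [0.7, -0.1, -0.3]
width: 0.431
```

{"method": "arm_command", "body": {
  "motion": [
    [0,0,0,0,0,0,0],
    [0,0,0,0,0,0,0],
    [0,8,0,0,0,0,0],
    [0,0,0,0,0,0,0]
  ]
}}

```text
clock: 13.92
position: [0.4923, -0.0891, 0.3248]
ee_rot: [-0.14, 1.568, 0.14]
force: [-0.5, -0.2, -0.1]
width: 0.016
```

```bash
python3 f.py
```

```text
14.175 [ 0.4927 -0.0892  0.3258] [-0.122  0.02   0.067 -0.093  0.037  0.01 ]
```

{"method": "arm_command", "body": {
  "motion": [
    [0,5,0,0,0,0,0],
    [0,3,0,0,0,0,0],
    [0,1,0,0,0,0,0],
    [0,0,0,0,0,0,0]
  ]
}}

```text
clock: 14.68
position: [0.4926, -0.0892, 0.3166]
ee_rot: [-0.14, 1.566, 0.14]
force: [-0.2, -0.1, -0.1]
width: 0.002
```

{"method": "arm_command", "body": {
  "motion": [
    [0,1,0,0,0,0,0],
    [0,0,0,0,0,0,0]
  ]
}}

```text
clock: 14.92
position: [0.4926, -0.0892, 0.3157]
ee_rot: [-0.14, 1.566, 0.14]
force: [-0.6, -0.4, -0.4]
width: 0.002
```

{"method": "arm_command", "body": {
  "motion": [
    [0,0.5,0,0,0,0,0],
    [0,0,0,0,0,0,0]
  ]
}}

```text
clock: 15.18
position: [0.4927, -0.0892, 0.3153]
ee_rot: [-0.14, 1.566, 0.14]
force: [-0.8, 1.0, 1.0]
width: 0.007
```

Contact is just starting. I'll press with small increments.

{"method": "arm_command", "body": {
  "motion": [
    [0,0.4,0,0,0,0,0],
    [0,0,0,0,0,0,0]
  ]
}}

```text
clock: 15.42
position: [0.4929, -0.0892, 0.3151]
ee_rot: [-0.14, 1.565, 0.14]
force: [0.5, -0.3, 4.8]
width: 0.005
```

{"method": "arm_command", "body": {
  "motion": [
    [0,0.3,0,0,0,0,0],
    [0,0,0,0,0,0,0]
  ]
}}

```text
clock: 15.68
position: [0.493, -0.0892, 0.315]
ee_rot: [-0.14, 1.565, 0.14]
force: [0.5, 0.8, 6.7]
width: 0.006
```

{"method": "arm_command", "body": {
  "motion": [
    [0,0.2,0,0,0,0,0],
    [0,0,0,0,0,0,0]
  ]
}}

```text
clock: 15.92
position: [0.4931, -0.0892, 0.3149]
ee_rot: [-0.14, 1.565, 0.14]
force: [-0.5, 0.4, 8.0]
width: 0.008
```

{"method": "arm_command", "body": {
  "motion": [
    [0,0.4,0,0,0,0,0],
    [0,0,0,0,0,0,0]
  ]
}}

```text
clock: 16.18
position: [0.4934, -0.0893, 0.3148]
ee_rot: [-0.14, 1.564, 0.14]
force: [0.1, 0.7, 9.9]
width: 0.005
```

{"method": "arm_command", "body": {
  "motion": [
    [0,0.3,0,0,0,0,0],
    [0,0,0,0,0,0,0]
  ]
}}

```text
clock: 16.42
position: [0.4935, -0.0893, 0.3147]
ee_rot: [-0.14, 1.563, 0.14]
force: [1.1, 0.7, 11.7]
width: 0.005
```

{"method": "arm_command", "body": {
  "motion": [
    [0,0.2,0,0,0,0,0],
    [0,0,0,0,0,0,0]
  ]
}}

```text
clock: 16.68
position: [0.4936, -0.0893, 0.3147]
ee_rot: [-0.14, 1.563, 0.14]
force: [-0.0, 0.9, 14.8]
width: 0.006
```

{"method": "arm_command", "body": {
  "motion": [
    [0,0.2,0,0,0,0,0],
    [0,0,0,0,0,0,0]
  ]
}}

```text
clock: 16.92
position: [0.4937, -0.0893, 0.3145]
ee_rot: [-0.14, 1.563, 0.14]
force: [-0.1, 1.0, 14.5]
width: 0.009
```

{"method": "arm_command", "body": {
  "motion": [
    [0,0.2,0,0,0,0,0],
    [0,0,0,0,0,0,0]
  ]
}}

```text
clock: 17.18
position: [0.4937, -0.0893, 0.3145]
ee_rot: [-0.14, 1.562, 0.14]
force: [0.1, 0.1, 14.1]
width: 0.007
```

{"method": "arm_command", "body": {
  "motion": [
    [0,0.2,0,0,0,0,0],
    [0,0,0,0,0,0,0]
  ]
}}

```text
clock: 17.42
position: [0.4938, -0.0893, 0.3144]
ee_rot: [-0.14, 1.562, 0.14]
force: [-0.7, 1.1, 17.0]
width: 0.003
```

{"method": "arm_command", "body": {
  "motion": [
    [0,0.2,0,0,0,0,0],
    [0,0,0,0,0,0,0]
  ]
}}

```text
clock: 17.68
position: [0.4938, -0.0893, 0.3143]
ee_rot: [-0.14, 1.562, 0.14]
force: [-1.9, 1.7, 18.0]
width: 0.007
```

{"method": "arm_command", "body": {
  "motion": [
    [0,0.2,0,0,0,0,0],
    [0,0,0,0,0,0,0]
  ]
}}

```text
clock: 17.92
position: [0.4939, -0.0893, 0.3142]
ee_rot: [-0.14, 1.562, 0.14]
force: [-2.0, 1.4, 20.6]
width: 0.001
```

```bash
python3 f.py
```

```text
18.175 [ 0.4939 -0.0893  0.3142] [-1.2040e+00  1.5680e+00  1.9945e+01  3.2600e-01  3.0700e-01 -8.0000e-03]
```

```bash
python3 - <<'E'
from h import *
import cv2
for c,(u0,v0,w,h) in (("scene",(170,150,200,150)),("top",(300,130,160,120))):
    im,P=cloud(c);f=im["frame"]
    cv2.imwrite(f"pics/{c}4.png",cv2.resize(f[v0:v0+h,u0:u0+w,::-1],(800,600),interpolation=cv2.INTER_CUBIC))
    for t in("rotor","rotor_knob"):print(c,t,[(np.round(d["point"],4).tolist(),round(d["p"],2)) for d in pinpoint(c,t)[:2]])
    fi=f.astype(int);d=P[...,:2]-[.4922,-.089];r=np.hypot(d[...,0],d[...,1])
    b=(fi[...,2]>fi[...,0]+40)&(r<.056)&(r>.044)&(P[...,2]>.08)&(P[...,2]<.115)
    q=P[b];print(len(q),np.linalg.lstsq(np.c_[q[:,:2]-[.492,-.089],np.ones(len(q))],q[:,2],rcond=None)[0].round(4),np.percentile(q[:,2],[10,50,90]),np.ptp(q[:,:2],axis=0))
E
```

```text
scene rotor []
scene rotor_knob [([0.4945, -0.088, 0.1219], 0.46)]
132 [-0.0103  0.0473  0.0958] [0.0942262  0.09687087 0.09884007] [0.06169131 0.06091126]
top rotor [([0.4902, -0.0891, 0.0608], 0.51)]
top rotor_knob [([0.4962, -0.0905, 0.1184], 0.46)]
54 [-0.0083  0.2541  0.089 ] [0.09607572 0.09980131 0.10452747] [0.06545836 0.02034572]
```

View pics/scene4.png

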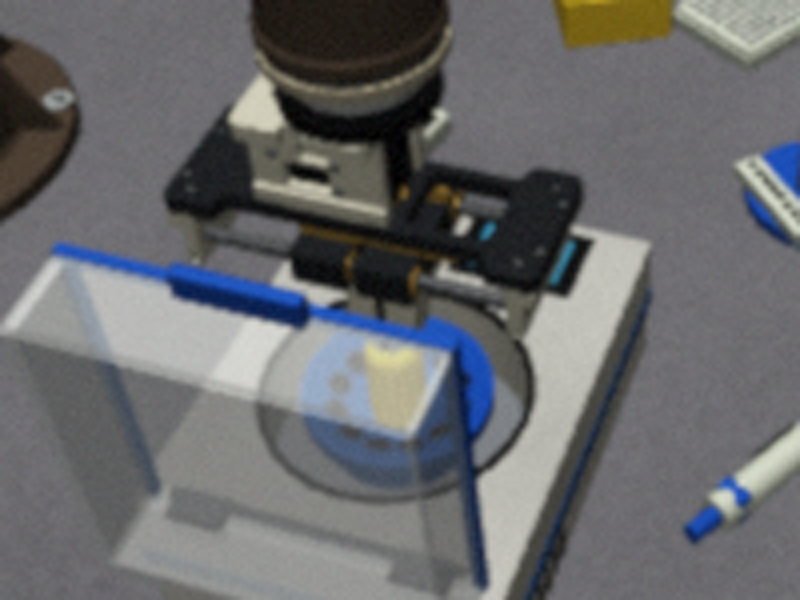

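View pics/top4.png

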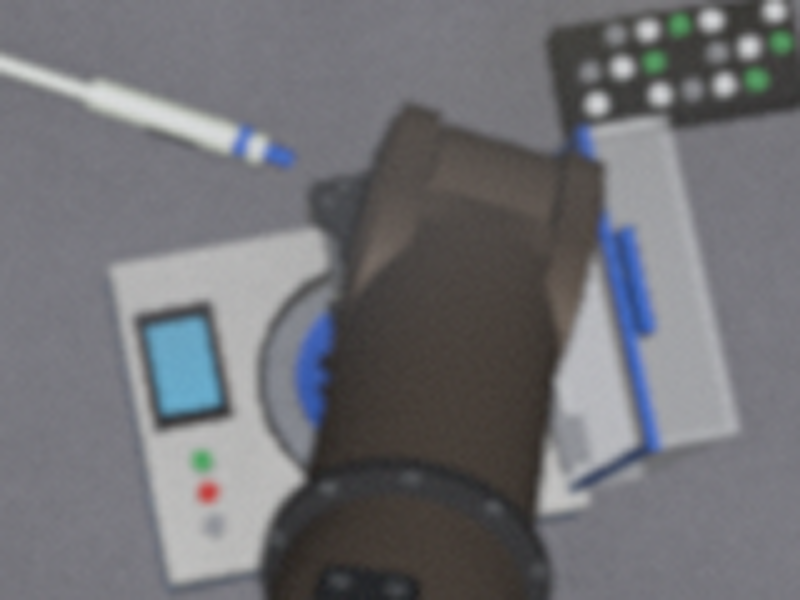

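{"method": "arm_command", "body": {
  "motion": [
    [0,-5,0,0,0,0,0],
    [0,-20,0,0,0,0,0],
    [60,0,0,0,0,0,0],
    [60,0,0,0,0,0,0],
    [60,0,0,0,0,0,0]
  ]
}}

```text
clock: 19.1
position: [0.4923, -0.0891, 0.3367]
ee_rot: [-0.14, 1.568, 0.14]
force: [0.8, 0.0, -0.5]
width: 0.279
```

```bash
python3 f.py; python3 - <<'E'
from h import *
s,p,o=pose();print(o.as_matrix().round(4).tolist(),s["width"])
im,P=cloud("scene");m=(np.hypot(P[...,0]-.4925,P[...,1]+.089)<.02)&(P[...,2]>.11)&(P[...,2]<.142);q=P[m];f=im["frame"][m]
print(m.sum(),q.mean(0),np.percentile(q[:,2],[50,90,98]),np.median(f,0))
E
```

```text
19.35 [ 0.4926 -0.0892  0.3372] [ 0.144  0.145 -0.019 -0.11   0.047 -0.016]
[[-0.0004, -0.1772, 0.9842], [-0.0, 0.9842, 0.1772], [-1.0, 0.0001, -0.0004]] 0.4977601020034164
2 [ 0.49483476 -0.07900118  0.13587627] [0.13587627 0.13719426 0.13745785] [ 89. 115. 147.]
```

{"method": "arm_command", "body": {
  "motion": [
    [60,15,0,0,0,0,0],
    [60,20,0,0,0,0,0],
    [60,14,0,0,0,0,0],
    [60,4,0,0,0,0,0],
    [60,0,0,0,0,0,0]
  ],
  "newtons": 30
}}

```text
clock: 20.02
position: [0.4927, -0.0893, 0.2843]
ee_rot: [-0.14, 1.567, 0.14]
force: [-0.2, 0.3, -0.3]
width: 0.651
```

{"method": "arm_command", "body": {
  "motion": [
    [20,0,0,0,0,0,0],
    [20,0,0,0,0,0,0],
    [20,0,0,0,0,0,0],
    [20,0,0,0,0,0,0]
  ]
}}

```text
clock: 20.52
position: [0.4927, -0.0892, 0.2846]
ee_rot: [-0.14, 1.566, 0.14]
force: [0.1, -0.2, 1.5]
width: 0.324
```

```bash
python3 f.py
```

```text
20.775 [ 0.4927 -0.0892  0.2845] [-2.970e-01  1.000e-03  2.209e+00 -7.400e-02  9.700e-02  1.200e-02]
```

{"method": "arm_command", "body": {
  "motion": [
    [20,0.5,0,0,0,0,0],
    [20,0,0,0,0,0,0]
  ]
}}

```text
clock: 21.02
position: [0.4928, -0.0893, 0.2843]
ee_rot: [-0.14, 1.566, 0.14]
force: [-1.9, -0.6, 7.5]
width: 0.324
```

{"method": "arm_command", "body": {
  "motion": [
    [20,0.4,0,0,0,0,0],
    [20,0,0,0,0,0,0]
  ]
}}

```text
clock: 21.28
position: [0.4928, -0.0894, 0.2841]
ee_rot: [-0.14, 1.566, 0.14]
force: [-1.9, 0.3, 10.5]
width: 0.323
```

```bash
python3 f.py
```

```text
21.525 [ 0.4928 -0.0894  0.2841] [-2.167  0.056  9.964 -0.035  0.612  0.016]
```

{"method": "arm_command", "body": {
  "motion": [
    [20,0.2,0,-0.5,0,0,0],
    [20,0,0,0,0,0,0]
  ]
}}

```text
clock: 21.78
position: [0.4926, -0.0894, 0.2841]
ee_rot: [-0.14, 1.565, 0.14]
force: [-1.0, 0.9, 10.6]
width: 0.319
```

{"method": "arm_command", "body": {
  "motion": [
    [20,0.3,0,-0.1,0,0,0],
    [20,0,0,0,0,0,0]
  ]
}}

```text
clock: 22.02
position: [0.4925, -0.0894, 0.2839]
ee_rot: [-0.14, 1.565, 0.14]
force: [-2.3, 0.6, 13.3]
width: 0.319
```

```bash
python3 f.py
```

```text
22.275 [ 0.4925 -0.0895  0.2839] [-1.498  0.387 13.007  0.051  0.543  0.   ]
```

{"method": "arm_command", "body": {
  "motion": [
    [20,0.3,0,-0.3,0,0,0],
    [20,0,0,0,0,0,0]
  ]
}}

```text
clock: 22.52
position: [0.4924, -0.0895, 0.2839]
ee_rot: [-0.14, 1.564, 0.14]
force: [-2.3, 0.1, 15.9]
width: 0.322
```

{"method": "arm_command", "body": {
  "motion": [
    [20,0.3,0,-0.2,0,0,0],
    [20,0,0,0,0,0,0]
  ]
}}

```text
clock: 22.78
position: [0.4924, -0.0896, 0.2838]
ee_rot: [-0.14, 1.563, 0.14]
force: [-1.7, 0.4, 17.6]
width: 0.322
```

```bash
python3 f.py
```

```text
23.025 [ 0.4923 -0.0896  0.2838] [-2.3850e+00  9.8700e-01  1.7377e+01  1.4300e-01  6.6000e-01  6.0000e-03]
```

{"method": "arm_command", "body": {
  "motion": [
    [20,0.2,0,-0.3,0,0,0],
    [20,0,0,0,0,0,0]
  ]
}}

```text
clock: 23.28
position: [0.4922, -0.0896, 0.2837]
ee_rot: [-0.14, 1.563, 0.14]
force: [-1.8, 1.0, 17.7]
width: 0.319
```

{"method": "arm_command", "body": {
  "motion": [
    [20,0.2,0,-0.1,0,0,0],
    [20,0,0,0,0,0,0]
  ]
}}

```text
clock: 23.52
position: [0.4922, -0.0896, 0.2835]
ee_rot: [-0.14, 1.563, 0.14]
force: [-1.9, 0.3, 17.8]
width: 0.321
```

```bash
python3 f.py
```

```text
23.775 [ 0.4922 -0.0896  0.2835] [-1.7050e+00  1.2290e+00  1.7841e+01  1.7600e-01  4.5000e-01 -1.1000e-02]
```

{"method": "arm_command", "body": {
  "motion": [
    [20,0.2,0,-0.1,0,0,0],
    [20,0,0,0,0,0,0]
  ]
}}

```text
clock: 24.02
position: [0.4921, -0.0896, 0.2833]
ee_rot: [-0.14, 1.563, 0.14]
force: [-0.9, 1.1, 17.4]
width: 0.325
```

{"method": "arm_command", "body": {
  "motion": [
    [20,0.2,0,-0.1,0,0,0],
    [20,0,0,0,0,0,0]
  ]
}}

```text
clock: 24.28
position: [0.492, -0.0895, 0.2829]
ee_rot: [-0.14, 1.563, 0.14]
force: [-0.9, 2.0, 12.8]
width: 0.32
```

```bash
python3 f.py
```

```text
24.525 [ 0.4919 -0.0893  0.2824] [ 0.585  1.481  8.128  0.322 -0.174  0.024]
```

```bash
python3 f.py; python3 f.py
```

```text
24.775 [ 0.4919 -0.0893  0.2823] [ 1.463e+00  1.432e+00  7.023e+00  2.660e-01 -2.980e-01 -1.000e-03]
25.025 [ 0.4919 -0.0893  0.2823] [ 1.184  0.829  6.47   0.267 -0.306  0.008]
```

{"method": "arm_command", "body": {
  "motion": [
    [20,0.4,0,0.2,0,0,0],
    [20,0,0,0,0,0,0]
  ]
}}

```text
clock: 25.28
position: [0.492, -0.0893, 0.2818]
ee_rot: [-0.14, 1.564, 0.14]
force: [2.6, 1.5, 5.3]
width: 0.321
```

```bash
python3 f.py
```

```text
25.525 [ 0.4919 -0.0893  0.2816] [ 2.729e+00  1.465e+00  4.769e+00  3.520e-01 -6.690e-01 -3.000e-03]
```

{"method": "arm_command", "body": {
  "motion": [
    [20,0.3,0.2,0.4,0,0,0],
    [20,0,0,0,0,0,0]
  ]
}}

```text
clock: 25.78
position: [0.492, -0.089, 0.281]
ee_rot: [-0.14, 1.565, 0.14]
force: [3.6, 1.7, 1.2]
width: 0.322
```

```bash
python3 f.py
```

```text
26.025 [ 0.492  -0.0889  0.281 ] [ 4.899  2.477  0.765  0.391 -1.242  0.037]
```

{"method": "arm_command", "body": {
  "motion": [
    [20,0.3,0,0.2,0,0,0],
    [20,0,0,0,0,0,0]
  ]
}}

```text
clock: 26.28
position: [0.4921, -0.0889, 0.2809]
ee_rot: [-0.14, 1.565, 0.14]
force: [3.0, 3.4, 5.8]
width: 0.318
```

```bash
python3 f.py
```

```text
26.525 [ 0.4921 -0.0889  0.2809] [ 3.292  3.081  5.033  0.511 -0.877  0.038]
```

{"method": "arm_command", "body": {
  "motion": [
    [20,-0.4,0.2,0.2,0,0,0],
    [35,0,0,0,0,0,0],
    [60,0,0,0,0,0,0],
    [60,0,0,0,0,0,0]
  ]
}}

```text
clock: 27.02
position: [0.4913, -0.0891, 0.2807]
ee_rot: [-0.14, 1.568, 0.14]
force: [0.7, 0.2, -0.1]
width: 0.549
```

{"method": "arm_command", "body": {
  "motion": [
    [60,0,0,0,0,0,0],
    [60,-15,0,0,0,0,0],
    [60,-30,0,0,0,0,0],
    [60,-45,0,0,0,0,0],
    [40,-45,0,0,0,0,0]
  ]
}}

```text
clock: 27.65
position: [0.4915, -0.0891, 0.4183]
ee_rot: [-0.14, 1.566, 0.139]
force: [0.9, 1.4, 0.1]
width: 0.585
```

{"method": "arm_command", "body": {
  "motion": [
    [0,-45,20,0,0,0,0],
    [0,-30,45,0,0,0,0],
    [0,0,45,0,0,0,0],
    [0,0,0,0,0,0,0]
  ]
}}

```text
clock: 28.15
position: [0.4717, 0.0224, 0.4922]
ee_rot: [-0.143, 1.565, 0.146]
force: [-0.7, -0.8, -0.4]
width: 0.158
```

```bash
python3 f.py; python3 - <<'E'
from h import *
import cv2
im,P=cloud("top");f=im["frame"]
cv2.imwrite("pics/top5.png",cv2.resize(f[110:290,280:520,::-1],(800,600),interpolation=cv2.INTER_CUBIC))
for t in("rotor","rotor_knob","lid_edge","lid_hinge"):print(t,[(np.round(d["point"],4).tolist(),round(d["p"],2)) for d in pinpoint("top",t)[:2]])
d=P[...,:2]-[.4922,-.0889];r=np.hypot(d[...,0],d[...,1]);fi=f.astype(int)
m=(r<.012)&(P[...,2]>.1);print("knobtop",m.sum(),np.median(P[m],0) if m.any() else 0)
b=(fi[...,2]>fi[...,0]+40)&(r<.054)&(r>.046)&(P[...,2]>.08)&(P[...,2]<.115);q=P[b]
print(len(q),np.linalg.lstsq(np.c_[q[:,:2]-[.492,-.089],np.ones(len(q))],q[:,2],rcond=None)[0].round(4),np.median(q,0))
E
```

```text
28.4 [0.4724 0.018  0.4912] [ 0.282 -0.391  0.282 -0.092  0.035  0.012]
rotor [([0.4897, -0.086, 0.0591], 0.48)]
rotor_knob [([0.4928, -0.0891, 0.1182], 0.61)]
lid_edge [([0.522, -0.2476, 0.279], 0.96)]
lid_hinge [([0.5095, -0.1919, 0.0996], 0.82)]
knobtop 0 0
63 [-0.0234  0.049   0.0987] [ 0.49345025 -0.1307435   0.09591306]
```

View pics/top5.png

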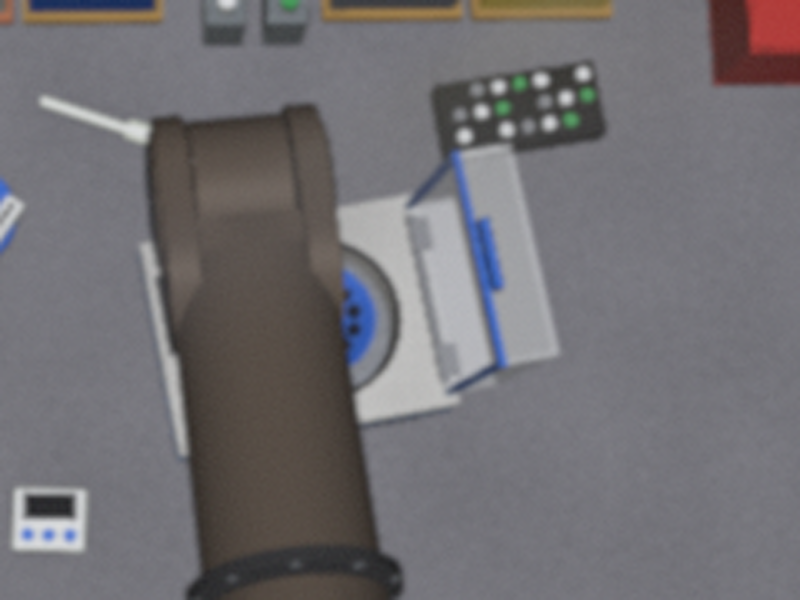

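{"method": "arm_command", "body": {
  "motion": [
    [0,-20,0,0,0,0,0],
    [0,0,-25,0,0,0,0],
    [0,0,-40,0,0,0,0],
    [0,0,-40,0,0,0,0],
    [0,0,-40,0,0,0,0]
  ]
}}

```text
clock: 29.28
position: [0.4982, -0.1248, 0.5111]
ee_rot: [-0.14, 1.566, 0.14]
force: [0.8, -0.4, 0.1]
width: 0.003
```

{"method": "arm_command", "body": {
  "motion": [
    [0,0,-40,0,0,0,0],
    [0,0,-40,0,0,0,0],
    [0,0,-40,0,0,0,0],
    [0,0,-30,0,0,0,0],
    [0,0,-15,0,0,0,0]
  ]
}}

```text
clock: 29.9
position: [0.5271, -0.2875, 0.5107]
ee_rot: [-0.139, 1.567, 0.138]
force: [0.9, 0.2, 0.6]
width: 0.003
```

{"method": "arm_command", "body": {
  "motion": [
    [0,0,0,0,0,0,0],
    [0,0,0,0,0,0,0]
  ]
}}

```text
clock: 30.15
position: [0.5275, -0.2846, 0.5109]
ee_rot: [-0.14, 1.566, 0.142]
force: [-0.2, -0.0, -0.4]
width: 0.01
```

```bash
python3 f.py; python3 - <<'E'
from h import *
im,P=cloud("top")
for t in("rotor","rotor_knob","lid_edge","lid_hinge","spindle"):print(t,[(np.round(d["point"],4).tolist(),round(d["p"],2)) for d in pinpoint("top",t)[:2]])
d=P[...,:2]-[.4922,-.0889];r=np.hypot(d[...,0],d[...,1]);f=im["frame"].astype(int)
m=(r<.02)&(P[...,2]>.1);print("knobtop",m.sum(),np.median(P[m],0) if m.any() else 0,np.percentile(P[m][:,2],[50,80,95]) if m.any() else 0)
s,p,o=pose();M=o.as_matrix();print(M.round(4).tolist())
h=np.array([.510,-.1885]);u=np.array([.177,-.984]);s=.145
print("TCP along -u from hinge",(p[:2]-h)@-u,"tip z",p[2]-.178)
last=None
for th in [1.62,1.5,1.38,1.26,1.14,1.02,.9,.78,.66,.54,.42,.3,.2,.1,.03,0]:
    a=s*np.cos(th)-.05*np.sin(th)-.0095;b=.098+s*np.sin(th)+.05*np.cos(th)
    print(th,round(a*1e3,1),round(b*1e3,1),None if last is None else np.round([(last[1]-b)*1e3,(a-last[0])*1e3],1));last=a,b
E
```

```text
30.4 [ 0.5274 -0.285   0.5112] [-0.297 -0.017 -0.194 -0.084  0.051  0.021]
rotor [([0.4895, -0.0844, 0.0587], 0.91), ([0.5084, -0.1866, 0.0991], 0.52)]
rotor_knob [([0.4947, -0.0909, 0.1195], 0.8), ([0.493, -0.0875, 0.0023], 0.32)]
lid_edge [([0.5216, -0.2457, 0.277], 0.93), ([0.364, 0.4003, -0.0027], 0.17)]
lid_hinge [([0.5132, -0.1905, 0.0978], 0.79)]
spindle [([0.6312, 0.4699, -0.0022], 0.48)]
knobtop 100 [ 0.4902277  -0.08766339  0.13245207] [0.13245207 0.1345587  0.13794793]
[[0.0001, -0.1773, 0.9842], [0.0001, 0.9842, 0.1773], [-1.0, 0.0001, 0.0001]]
TCP along -u from hinge -0.09868459983713943 tip z 0.33303810967166775
1.62 -66.6 240.4 None
1.5 -49.1 246.2 [-5.8 17.5]
1.38 -31.1 249.9 [-3.7 18. ]
1.26 -12.8 251.3 [-1.5 18.3]
1.14 5.6 250.6 [ 0.7 18.4]
1.02 23.8 247.7 [ 2.9 18.2]
0.9 41.5 242.7 [ 5.1 17.7]
0.78 58.4 235.5 [ 7.1 17. ]
0.66 74.4 226.4 [ 9.1 16. ]
0.54 89.2 215.4 [11.  14.8]
0.42 102.5 202.8 [12.7 13.3]
0.3 114.2 188.6 [14.2 11.7]
0.2 122.7 175.8 [12.8  8.4]
0.1 129.8 162.2 [13.6  7.1]
0.03 133.9 152.3 [9.9 4.2]
0 135.5 148.0 [4.3 1.6]
```

{"method": "arm_command", "body": {
  "motion": [
    [0,25,0,0,0,0,0],
    [0,35,0,0,0,0,0],
    [0,25,0,0,0,0,0],
    [0,8,0,0,0,0,0],
    [0,0,10,0,0,0,0]
  ]
}}

```text
clock: 31.32
position: [0.5254, -0.2763, 0.4182]
ee_rot: [-0.139, 1.567, 0.138]
force: [0.5, -1.0, 0.7]
width: 0.002
```

{"method": "arm_command", "body": {
  "motion": [
    [0,0,12,0,0,0,0],
    [0,0,10,0,0,0,0],
    [0,-6,17.5,0,0,0,0],
    [0,-4,18,0,0,0,0],
    [0,0,0,0,0,0,0]
  ]
}}

```text
clock: 31.95
position: [0.5155, -0.2174, 0.4287]
ee_rot: [-0.141, 1.565, 0.143]
force: [-0.5, -0.9, 0.4]
width: 0.005
```

```bash
python3 f.py; python3 - <<'E'
from h import *
for c in("top","scene"):
  get_image(c)
  for t in("lid_edge",):print(t,[(np.round(d["point"],4).tolist(),round(d["p"],2)) for d in pinpoint(c,t)[:2]])
E
```

```text
32.2 [ 0.5153 -0.2198  0.428 ] [-0.136  0.04   0.185 -0.087  0.013 -0.012]
lid_edge [([0.5122, -0.1919, 0.2876], 0.7), ([0.633, 0.4657, -0.0008], 0.55)]
lid_edge [([0.5134, -0.1971, 0.2878], 0.9), ([0.6914, 0.0777, 0.0013], 0.24)]
```

{"method": "arm_command", "body": {
  "motion": [
    [0,-1.5,18,0,0,0,0],
    [0,0.5,18,0,0,0,0],
    [0,3,18,0,0,0,0],
    [0,5,18,0,0,0,0],
    [0,7,17,0,0,0,0]
  ]
}}

```text
clock: 33.02
position: [0.4994, -0.1316, 0.4139]
ee_rot: [-0.14, 1.566, 0.139]
force: [-0.4, -1.4, 0.1]
width: 0.006
```

{"method": "arm_command", "body": {
  "motion": [
    [0,9,16,0,0,0,0],
    [0,11,15,0,0,0,0],
    [0,13,13,0,0,0,0],
    [0,0,0,0,0,0,0]
  ]
}}

```text
clock: 33.52
position: [0.4914, -0.087, 0.3797]
ee_rot: [-0.141, 1.569, 0.142]
force: [-0.5, 0.4, -0.5]
width: 0.005
```

```bash
python3 f.py; python3 - <<'E'
from h import *
import cv2
for c in("top","scene"):
  im=get_image(c)
  for t in("lid_edge",):print(t,[(np.round(d["point"],4).tolist(),round(d["p"],2)) for d in pinpoint(c,t)[:2]])
cv2.imwrite("pics/s6.png",cv2.resize(im["frame"][120:330,130:410,::-1],(800,600)))
E
```

```text
33.775 [ 0.492  -0.089   0.3814] [ 0.081 -0.278  0.231 -0.084  0.062 -0.002]
lid_edge [([0.4859, -0.043, 0.2128], 0.81), ([0.3631, 0.3996, 0.0023], 0.54)]
lid_edge []
```

View pics/s6.png

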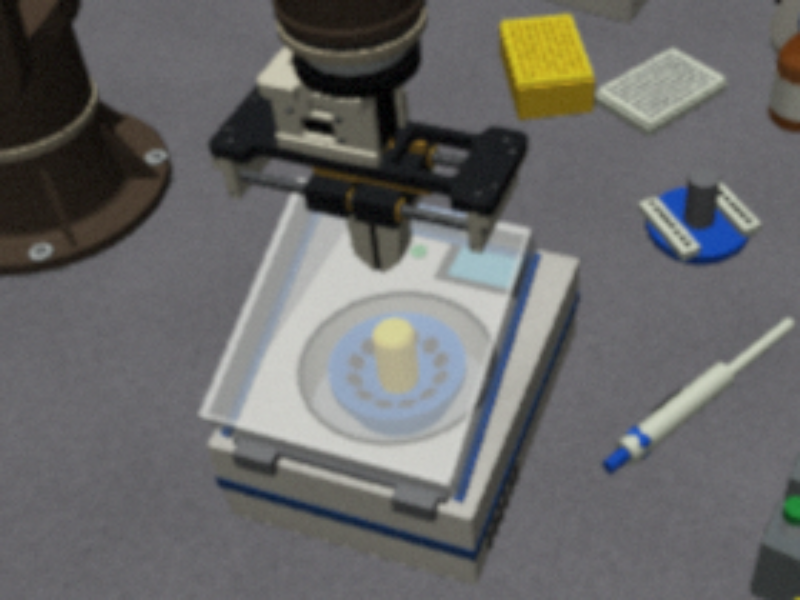

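Scene picture: the lid is about 0.4 rad from shut, with the fingers on top of it at (380,260). The rotor stands centred and upright on the spindle at (397,370). I'll continue the arc.

{"method": "arm_command", "body": {
  "motion": [
    [0,14,12,0,0,0,0],
    [0,13,8,0,0,0,0],
    [0,13,7,0,0,0,0],
    [0,9,4,0,0,0,0],
    [0,4,1,0,0,0,0]
  ]
}}

```text
clock: 34.6
position: [0.4858, -0.0565, 0.3272]
ee_rot: [-0.14, 1.568, 0.141]
force: [-0.8, 0.0, 0.4]
width: 0.008
```

{"method": "arm_command", "body": {
  "motion": [
    [0,2,0,0,0,0,0],
    [0,1,0,0,0,0,0],
    [0,0,0,0,0,0,0]
  ]
}}

```text
clock: 34.98
position: [0.4859, -0.057, 0.3261]
ee_rot: [-0.138, 1.566, 0.141]
force: [-7.8, 4.0, 16.7]
width: 0.0
```

```bash
python3 f.py
```

```text
35.225 [ 0.4859 -0.057   0.3261] [-6.4600e+00  2.9030e+00  1.7032e+01  6.0400e-01  1.5790e+00 -1.3000e-02]
```

{"method": "arm_command", "body": {
  "motion": [
    [0,-10,0,0,0,0,0],
    [0,-40,0,0,0,0,0],
    [0,-50,20,0,0,0,0],
    [0,-30,50,0,0,0,0],
    [0,0,60,0,0,0,0]
  ]
}}

```text
clock: 35.85
position: [0.4637, 0.071, 0.4582]
ee_rot: [-0.136, 1.56, 0.138]
force: [0.9, 0.6, -0.0]
width: 0.004
```

{"method": "arm_command", "body": {
  "motion": [
    [0,0,60,0,0,0,0],
    [0,0,50,0,0,0,0],
    [0,0,0,0,0,0,0],
    [0,0,0,0,0,0,0]
  ]
}}

```text
clock: 36.35
position: [0.4439, 0.1784, 0.4553]
ee_rot: [-0.14, 1.566, 0.139]
force: [-0.4, -1.1, -0.4]
width: 0.004
```

```bash
python3 f.py; python3 - <<'E'
from h import *
import cv2
for c in("top","scene"):
  im,P=cloud(c)
  for t in("lid_edge","rotor","rotor_knob"):print(c,t,[(np.round(d["point"],4).tolist(),round(d["p"],2)) for d in pinpoint(c,t)[:2]])
  d=P[...,:2]-[.4922,-.0889];m=(np.hypot(d[...,0],d[...,1])<.085)&(P[...,2]>.138)&(P[...,2]<.18);q=P[m]
  if len(q)>10:print("lid top",len(q),np.linalg.lstsq(np.c_[q[:,:2]-[.492,-.089],np.ones(len(q))],q[:,2],rcond=None)[0].round(4))
cv2.imwrite("pics/s7.png",cv2.resize(im["frame"][120:330,130:410,::-1],(800,600)))
E
```

```text
36.6 [0.4439 0.1781 0.4552] [-0.024 -0.525 -0.032 -0.102  0.041  0.025]
top lid_edge [([0.4767, -0.0067, 0.1487], 0.7)]
top rotor []
top rotor_knob []
lid top 2525 [ 0.003  -0.0016  0.1497]
scene lid_edge [([0.4802, -0.0039, 0.1464], 0.63)]
scene rotor []
scene rotor_knob []
lid top 3916 [1.200e-03 1.000e-04 1.476e-01]
```

View pics/s7.png

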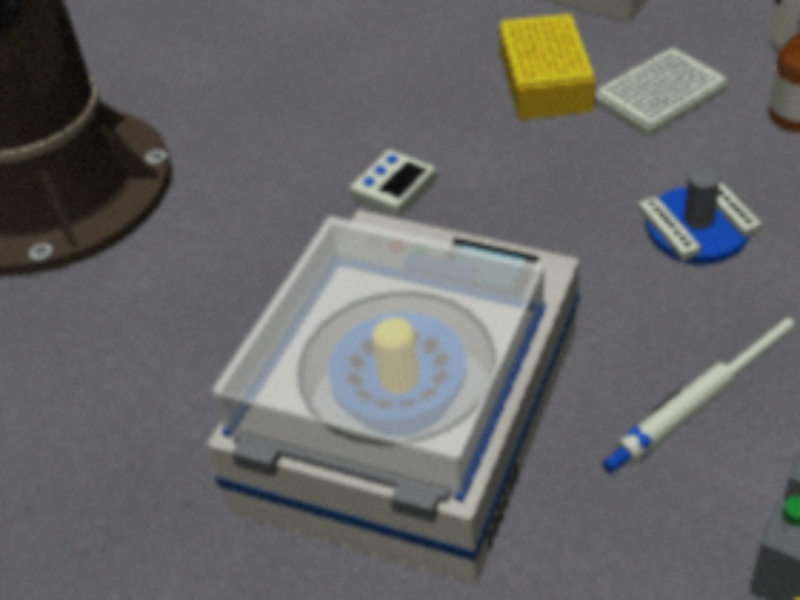

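The lid is shut: its top is level (tilt below 0.004) at 0.148–0.150 m. The rotor is centred underneath it, and the arm is clear of everything.

```bash
python3 -c "
from cell import arm
print(arm.sign_off())"
```

```text
the job is handed in; nothing more can be done
None
```

The tube rotor is on the spindle, clicked home and released, and the lid is fully shut. I handed the job in at about 36.6 s; no verdict is reported.

**What I did**
- I gripped the rotor by its knob and lowered it onto the spindle, trimming sideways by the measured forces. It came to rest on the spring balls.
- **First press:** with closed fingers on top of the knob, it failed to click at a reading of about 20 N (about 22 N with the rotor's weight). That is above the stated 15–18 N, probably because the push was off-centre, so I backed off.
- **Second press:** gripping the knob, the reading peaked near 18 N (about 20 N with the weight), then fell to about 1 N. The rotor dropped 3.7 mm in all and met a hard stop.
- I let go, lifted away, and swung the lid shut by pushing its outer face along its arc.

**Last checks**
- **Rotor:** with the lid still open, the top of the knob measured 0.132–0.135 m high, against 0.133 m for fully home. In the pictures it stands centred and upright. The centring and tilt limits were not measured directly, and the cameras are only good to about 2 mm.
- **Lid:** its top measured level to within 0.004 rad and 0.148–0.150 m high, against 0.148 m when shut.
- **Arm:** it stands clear, with the force reading near zero.
- **Other things:** those visible in the last picture looked unmoved. I did not measure their positions again.
- **Spindle load:** my estimates stayed below the 30 N limit. The readings are not continuous, so a brief spike at the click could have been missed.

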